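# Close a plaster casting mould in the clutch clamp

## Robot

A 7-joint arm with a two-finger parallel gripper is mounted at the origin on a cart in front of the work surface, level with it; the furniture and walls round the work are solid. World frame = base frame: x ahead of the robot, y to its left, z up, the work surface at z = 0. Lengths are in m, angles in rad, forces in N, time in s.
With the tool pointing down it reaches from about 0.425 to 0.875 m from the base axis. Payload 4.7 kg.
Tool frame: the origin (TCP) lies at the very end of the fingers, on their centre line; the grasp point (between the pads) lies 19 mm behind it; z points along the fingers, y is the line along which they close (so a half turn about z gives the same grasp; the last joint's range is limited). The gripper opens to 87 mm and grips with 3 to 60 N. Pads are 19 mm wide; open, the fingers measure 117 mm over their backs; the gripper's body (75 mm by 190 mm) begins 51 mm behind the grasp point.
Start: joints at [1.125, 0.321, -0.07, 1.45, 0.023, 1.371, -0.057], TCP at [0.288, -0.583, 0.223] pointing down, gripper open.
Joint ranges: [-2.86, 2.86], [-0.3, 2.09], [-1.38, 1.24], [0.06, 2.45], [-1.56, 4.7], [0.09, 2.05], [-2.69, 2.69]. Speed limits (rad/s): [2.57, 2.57, 3.14, 3.14, 3.14, 3.14, 3.14].

## Interface

Orientations are given as a rotation vector (axis times angle).
In Python, from bench import get_state, get_image, get_calibration, close_job gives the robot as it stands.
- The arm moves only by the shell command python3 -m crank 'ROWS' [FORCE]. ROWS is JSON, a list of rows, each a list of 5 numbers: the opening, from 0 (shut) to 1 (fully open), then the shift along the world's x, y, z in units of 0.2 m (1.0 is 0.2 m), then the turn about the world's z in units of 2 pi rad (1.0 is 2 pi rad). A call has 1 to 5 rows; each row is the pose to reach, as a shift and turn from the pose commanded when the call began, turning the shorter way round; what a row does not reach only later rows make up. A row lasts 1/8 s, in which the tool goes at most 62.5 mm and 10.7 degrees, less where a joint would pass 70% of its speed; a pose out of reach is approached as far as the arm can. A call with a number of a shift or a turn outside -1 to 1 is refused whole. A call with a gripper value outside its range is refused whole. The fingers move at their own pace and stop on an object; FORCE is the grip in N (left out, the last holds). Time passes only in rows, so rows that repeat a pose let the fingers close. It gives the time, the measured TCP pose, the force, the opening and the grip force at its end, in the units of the state.
- get_state(): the state, without advancing time (a new reading comes with each control period).
- get_image(name): name is "side" or "top" or "wrist"; returns the picture (384x512x3 uint8, red, green, blue); there is no depth.
- get_calibration(name): a dict with "fovy" (degrees; the focal length in pixels is half the picture's height over the tangent of half this angle, whatever the lens; pixels are square), "cx", "cy" (the principal point, pixels), "R" (3x3) and "t" (3): a world point X has camera coordinates R X + t. Camera axes: x right, y down, z forward; pixel columns grow to the right and rows downward; lengths in m; the calibration is good to about 2 mm. The wrist camera is an equidistant fisheye: a pixel r from the principal point sees the ray r / f radians off the axis. A picture is of the moment at which its call begins: read the wrist's pose just before it. get_calibration takes no time and is no camera call; for the wrist camera it gives the pose at the moment of the call.
- close_job(): hands the job in; it is judged then, once.
The state is a dict: "time": time; "joint_positions": joint angles; "qd": joint speeds; "joint_torque": joint torques, N m; "position": TCP position; "tool_rot": TCP orientation; "ft_force": force on the tool from outside, world axes, zero at the start; "torque": the same for the moment, N m; "grip_width": opening from 0.0 (shut) to 1.0 (fully open); "grip_force": force on a finger pad.
Only numpy, scipy, OpenCV 4.12 (cv2) and the standard library are available. Lean on these libraries where they do the work, as an engineer would, in place of code of your own. Each camera call takes 0.05 s, during which the arm holds its last target. There are 200 camera calls.

## Task

Set the loose plaster mould half down in the bed of the clamp, in front of the half that already stands there and with its pour notch towards that half. Then turn the round knob on the drive box clockwise until its slip clutch clicks, stop at the first or second click, and let go, leaving the two halves pressed together. Do not turn on after that, since the clutch soon comes up against a stop and the plaster would crack, and leave the tape roll, the wooden kidney rib and the jar of blue underglaze where they are.

Things in the scene. Friction and masses are not known exactly. Their poses are not given: they have to be found in the camera images.
- half_centre (a point): Centre of the loose plaster mould half: a plain white block 44 mm thick (its x) by 56 mm wide (its y) by 54 mm tall (its z), about 0.25 kg, standing upright on the table; the point lies half-way up, 27 mm above its underside. Its own +x points to its parting face, the face whose upper edge has the pour notch (22 mm wide, 14 mm deep into the block, 12 mm high); take it across its 56 mm width
- half_face (a point): Centre of the loose half's parting face, 22 mm from half_centre along the block's +x, 27 mm above its underside; same axes
- bed (a point): The clamp's bed surface, 12 mm above the table, on the middle line of the bed; the clamp is fixed to the table. Axes: +x runs along the clamp from the drive box to the rear half, y across, z up. Two steel rails 7 mm higher than the bed, 65 mm apart, guide the halves (4.5 mm play each side)
- rear_face (a point): Centre of the parting face of the rear mould half, same size as the loose one, already fixed upright in the bed with its pour notch on this face, which looks towards the jaw; 27 mm above the bed. Its x axis runs as the bed's x, z up
- jaw_face (a point): Cork face of the jaw (44 mm wide, 32 tall; the point 27 mm above the bed), looking along the bed's +x to rear_face; axes as bed. The loose half goes between it and rear_face, at first 52 to 70 mm apart. The face pushes the half home, then telescopes back on its rod under 4 N by a hidden 0 to 10 mm while it seems to stand still; only then is the full force on
- knob_grip (a point): On the upright axis of the black ribbed round knob on top of the drive box, 110 mm from bed towards -x, at the height to grip: 40 mm across, 34 mm tall, its top 11 mm above this point and the drive box's top plate 25 mm below it. z up. Clockwise seen from above closes the jaw; the first click takes about 1.3 to 2.3 rad in all, so regrasp; the jaw keeps its place when the knob is let go
- knob_top (a point): Centre of the knob's top, 13 mm above knob_grip. Turning takes 0.18 N m while the jaw runs free; once the halves touch it is 0.24, then rises within 0.3 rad to about 0.34 N m, then the clutch slips: clicks 0.35 rad apart, the torque falling by about 0.2 N m and rising again in each. 0.74 rad of slip, just past the second click, is a solid stop. A reading at rest can be up to 0.4 N m lower (friction): watch changes
- front_half: The loose mould half as a body; origin at the centre of its underside, axes as half_centre
- rear_half: The fixed rear mould half as a body, with its steel back angle; origin at the centre of the plaster's underside, on the bed; axes as bed
- masking_tape: Roll of masking tape, 86 mm across, 19 mm high, lying flat; to be left alone; origin under its centre
- kidney_rib: Brown wooden kidney rib, 49 x 82 x 8 mm, lying flat; to be left alone; origin under its centre
- underglaze_jar: Small clear jar of blue underglaze, 52 mm across, 62 mm tall; to be left alone; origin under its centre
Things that resemble listed ones, but are neither listed nor needed, are in the scene too. Leave any pink or red look-alike of the front_half alone.

How it is judged:
On the way, in this order (a step that is already met when the one before it is completed fails the run):
1. the loose half stands upright in the bed between the rails, notch towards the rear half, let go and not yet pressed (z of half_centre in the frame of bed between 0.023 and 0.031 m and y of half_centre in the frame of bed between -0.006 and 0.006 m and angle between half_centre's own z axis and vertical below 0.08 rad and horizontal distance between half_face and rear_face below 0.028 m and contact force between the fingers and front_half below 0.3 N and contact force between front_half and rear_half below 3 N), for 0.2 s.
2. the halves are pressed together by the clutch's set torque (distance between half_face and rear_face below 0.007 m and angle between the x axis of half_face and the x axis of rear_face, either way round below 0.08 rad and angle between half_centre's own z axis and vertical below 0.08 rad and contact force between front_half and rear_half between 7 and 22 N), for 0.2 s.
At the end, for the whole second after the job is handed in: The loose half stands upright (within 0.08 rad) and still in the bed, its parting face within 7 mm and 0.08 rad of the rear half's, the two pressed together with 7 to 22 N (the clutch gives about 12 N), nothing held (all of step 2 and linear speed of front_half below 0.01 m/s); the robot touches nothing.
It fails at once if the plaster halves are squeezed with more than 32 N (turned on into the clutch's stop) (contact force between front_half and rear_half above 32 N).
It fails at once if the tape roll is moved more than 2 cm (distance of masking_tape from where it was at the start of the episode above 0.02 m).
It fails at once if the kidney rib is moved more than 2 cm (distance of kidney_rib from where it was at the start of the episode above 0.02 m).
It fails at once if the underglaze jar is moved more than 2 cm (distance of underglaze_jar from where it was at the start of the episode above 0.02 m).
It also fails if it takes over 64 s, if anything falls off the work surface, if the arm or the gripper's body presses on something with over 40 N, if the wrist force passes 120 N, or if a joint passes its speed limit or range.

## Working session

There is one attempt and no reset: what is moved stays moved. The work goes in short steps, Python scripts to look and compute and a shell command to move; the robot and the scene stay as the last step left them, time stands still between calls to the robot, and variables do not carry over. Pictures are saved under pics/ and viewed, at most 10 in all, crops included, and the job is handed in when it is done.

```bash
mkdir -p pics; cat > h.py <<'E'
import numpy as np, cv2
from bench import *
def snap(n,f):
    c=get_calibration(n); im=get_image(n); cv2.imwrite('pics/'+f,im[:,:,::-1]); return im,c
def ray(n,c,u,v):
    f=192/np.tan(np.radians(c['fovy'])/2); R=np.array(c['R']);t=np.array(c['t'])
    x=np.array([u-c['cx'],v-c['cy']])
    if n=='wrist':
        r=np.linalg.norm(x); a=r/f; d=np.r_[x/max(r,1e-9)*np.sin(a),np.cos(a)]
    else: d=np.r_[x/f,1]
    return -R.T@t, R.T@d
def onz(n,c,u,v,z):
    o,d=ray(n,c,u,v); return o+d*(z-o[2])/d[2]
def proj(n,c,X):
    f=192/np.tan(np.radians(c['fovy'])/2); p=np.array(c['R'])@X+np.array(c['t'])
    if n=='wrist':
        r=np.hypot(p[0],p[1]); return np.array([c['cx'],c['cy']])+f*np.arctan2(r,p[2])*p[:2]/r
    return np.array([c['cx'],c['cy']])+f*p[:2]/p[2]
E
python3 - <<'E'
from h import *
a,c=snap('top','t0.png'); b,d=snap('side','s0.png')
cv2.imwrite('pics/both.png',cv2.resize(np.hstack([a,b])[:,:,::-1],(800,300)))
s=get_state(); print(s['position'],s['tool_rot'],s['torque'],s['time'])
for n,k in(('top',c),('side',d)): print(n,k['fovy'],-np.array(k['R']).T@k['t'],k['R'][2])
E
```

```text
[ 0.28817875 -0.5820629   0.22156797] [-3.05727416e+00 -7.15650598e-01  8.02281724e-04] [-0.02813897 -0.02056805 -0.03213717] 0.1
top 45.60922530946635 [0.24303395 0.12511678 1.42319584] [ 0.22892676 -0.01114229 -0.97337988]
side 43.46017209779423 [0.04048222 1.14768704 0.93537808] [ 0.35352407 -0.72692334 -0.58873015]
```

View pics/t0.png

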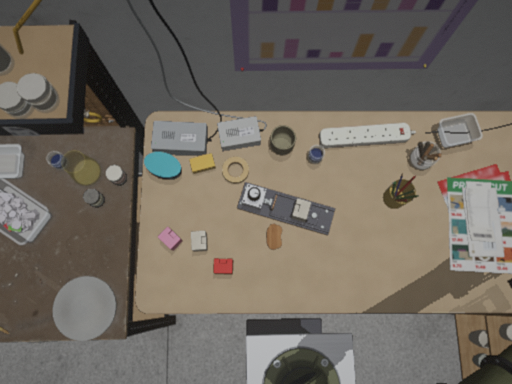

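View pics/s0.png

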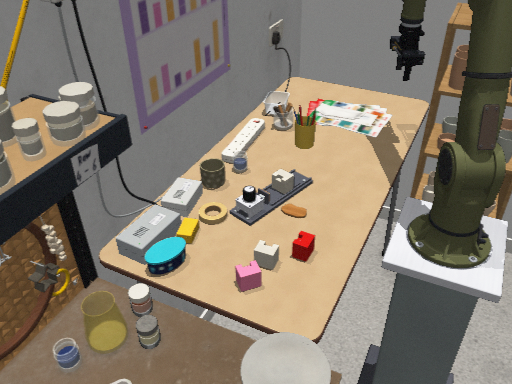

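The top view shows the loose white block at (199,240), a pink look-alike at (170,239), a red one at (223,266), the fixed rear half in the clamp at (300,209) and the knob at (253,196). The tape is at (235,169), the rib at (274,236) and the jar at (316,154). The choice is the white block outside the clamp, which I'll check in a crop.

```bash
python3 - <<'E'
from h import *
a=cv2.imread('pics/t0.png')
b=cv2.imread('pics/s0.png')
A=cv2.resize(a[170:280,160:340],None,fx=4.4,fy=4.4,interpolation=cv2.INTER_CUBIC)[:, :800]
cv2.imwrite('pics/c1.png',A)
B=cv2.resize(b[165:285,220:330],None,fx=5,fy=5,interpolation=cv2.INTER_CUBIC)
cv2.imwrite('pics/c2.png',B)
c=get_calibration('top')
for (u,v,z) in((199,240,.054),(300,209,.066),(253,196,.08),(316,154,.062),(274,236,.008),(235,169,.019)): print(u,v,onz('top',c,u,v,z).round(3))
E
```

```text
199 240 [0.431 0.295 0.054]
300 209 [ 0.517 -0.012  0.066]
253 196 [0.558 0.129 0.08 ]
316 154 [ 0.692 -0.07   0.062]
274 236 [0.445 0.067 0.008]
235 169 [0.662 0.186 0.019]
```

View pics/c1.png

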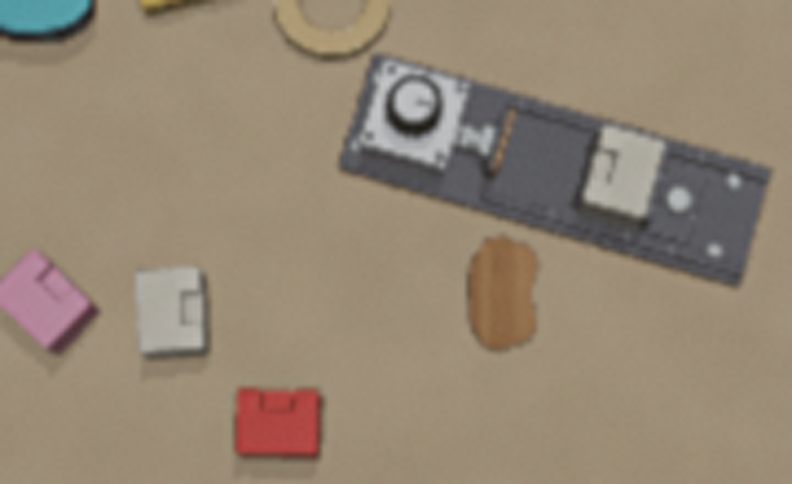

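View pics/c2.png

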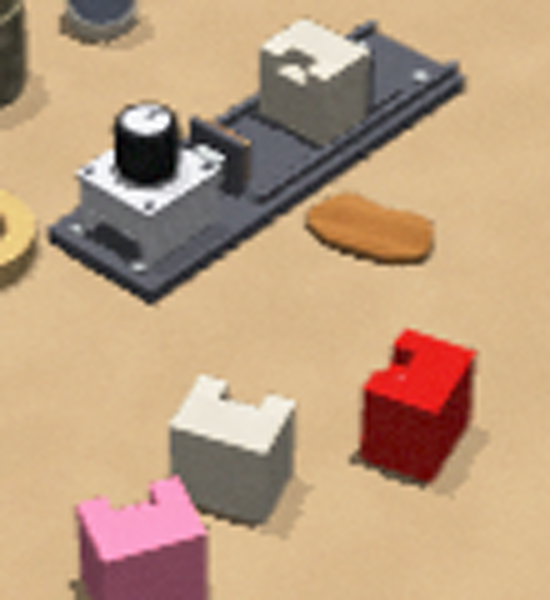

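The crop confirms it: the white block's notch faces right (world -y), which already matches the bed's +x. The knob, jaw and rear half are clear too. Next I move over there for wrist views.

```bash
python3 -m crank '[[1,0.3,0.3,0.2,0.03],[1,0.6,0.6,0.4,0.06],[1,0.8,0.9,0.4,0.09],[1,0.85,1,0.4,0.13],[1,0.9,1,0.4,0.13]]'
python3 -m crank '[[1,0.05,0.3,0,0],[1,0.1,0.6,0,0],[1,0.1,0.9,0,0],[1,0.1,1,0,0],[1,0.1,1,0,0]]'
python3 -m crank '[[1,0.0,0.3,0,0],[1,0.0,0.6,0,0],[1,0.1,0.9,0,0],[1,0.1,1,0,0],[1,0.1,1,0,0]]'
python3 - <<'E'
from h import *
snap('wrist','w1.png'); s=get_state(); print(s['position'],s['tool_rot'],s['joint_positions'])
E
```

```text
time: 0.72
position: [0.4709, -0.3787, 0.3035]
tool_rot: [2.516, 1.881, 0.002]
ft_force: [-0.6, 0.6, 0.0]
grip_width: 0.999
grip_force: 0.0
time: 1.35
position: [0.4885, -0.1824, 0.3026]
tool_rot: [2.521, 1.873, -0.001]
ft_force: [-0.2, -0.1, -0.4]
grip_width: 1.001
grip_force: 0.0
time: 1.98
position: [0.5091, 0.0164, 0.3023]
tool_rot: [-2.523, -1.871, 0.0]
ft_force: [0.2, -0.9, -0.1]
grip_width: 0.998
grip_force: 0.0
[0.5089804  0.01466687 0.30222099] [ 2.52550796e+00  1.86794702e+00 -1.35594257e-03] [ 0.55152031  0.01822912 -0.63609306  1.64629389  0.01162455  1.48119271
 -0.38267086]
```

View pics/w1.png

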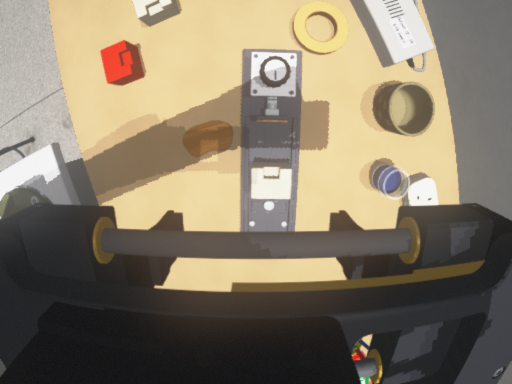

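The wrist view shows the clamp running along the image column direction: knob (275,71), cork jaw (271,121), rear half (271,182) with its notch towards the jaw. The loose white block is at (155,8). I take a second view closer to the block.

```bash
python3 -m crank '[[1,-0.1,0.3,0,0],[1,-0.2,0.6,0,0],[1,-0.2,0.65,0,0],[1,-0.2,0.65,0,0],[1,-0.2,0.65,0,0]]'
cat >> h.py <<'E'
import json
def load(i):
    c=json.load(open(f'pics/{i}.json')); return cv2.imread(f'pics/{i}.png'),c
def save(i):
    im,c=snap('wrist',i+'.png'); json.dump({k:np.array(v).tolist() for k,v in c.items()},open(f'pics/{i}.json','w'))
E
python3 - <<'E'
from h import *
# calibration of w1 is gone; take new view
save('w2'); print(get_state()['position'])
im,c=load('w2')
z=cv2.resize(im[:230,90:356],None,fx=3,fy=3,interpolation=cv2.INTER_CUBIC)[:600,:800]
cv2.imwrite('pics/w2z.png',z)
E
```

```text
time: 2.65
position: [0.4695, 0.1442, 0.3023]
tool_rot: [2.528, 1.865, -0.001]
ft_force: [-0.2, -0.8, 1.0]
grip_width: 0.996
grip_force: 0.0
[0.46940448 0.14449446 0.30226806]
```

View pics/w2z.png

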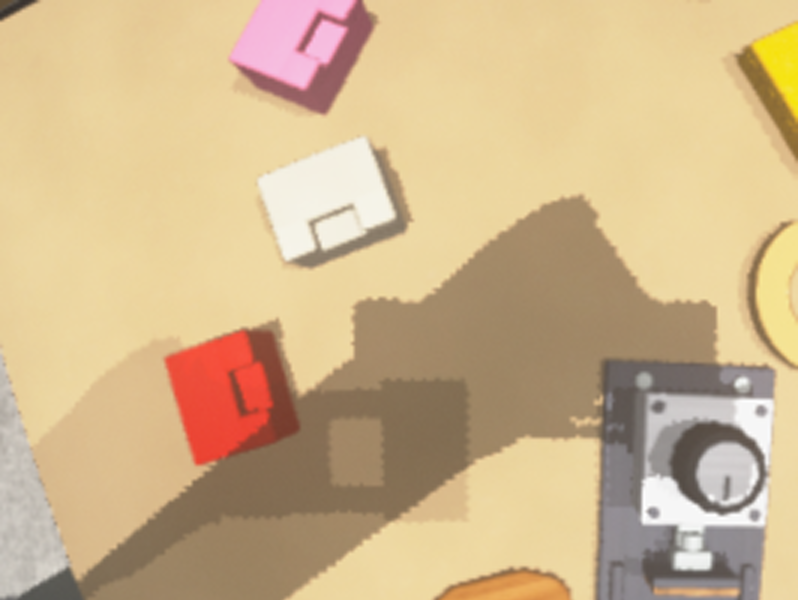

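```bash
cat >> h.py <<'E'
from scipy.spatial.transform import Rotation as Ro
def rect(im,c,n,m,z):
    cs,_=cv2.findContours(m,cv2.RETR_EXTERNAL,cv2.CHAIN_APPROX_NONE)
    k=max(cs,key=cv2.contourArea)[:,0]
    P=np.array([onz(n,c,u,v,z)[:2] for u,v in k],np.float32)
    return cv2.minAreaRect(P*1000),k
E
python3 - <<'E'
from h import *
im,c=load('w2'); s=get_state()
# camera pose for w1 from tool pose
def T(R,t): M=np.eye(4); M[:3,:3]=R; M[:3,3]=t; return M
cam=np.linalg.inv(T(c['R'],c['t'])); tool=T(Ro.from_rotvec(s['tool_rot']).as_matrix(),s['position'])
X=np.linalg.inv(tool)@cam
t1=T(Ro.from_rotvec([2.52550796,1.86794702,-.00135594]).as_matrix(),[.5089804,.01466687,.30222099])
E=np.linalg.inv(t1@X); c1=dict(c); c1['R']=E[:3,:3].tolist(); c1['t']=E[:3,3].tolist(); json.dump(c1,open('pics/w1.json','w'))
print('cam in tool',X[:3,3].round(3))
# block
hsv=cv2.cvtColor(im,cv2.COLOR_BGR2HSV); m=((hsv[...,1]<45)&(hsv[...,2]>200)).astype(np.uint8)
m[:, :170]=0; m[:,230:]=0; m[:40]=0; m[95:]=0
r,k=rect(im,c,'wrist',m,.054); print('block',r, k.min(0),k.max(0))
print([onz('wrist',c,90+a/3,b/3,.054)[:2].round(4).tolist() for a,b in((258,180),(367,138),(398,210),(288,262))])
i1,_=load('w1')
h1=cv2.cvtColor(i1,cv2.COLOR_BGR2HSV)
cv2.imwrite('pics/w1z.png',cv2.resize(i1[40:240,170:370],(800,800),interpolation=cv2.INTER_CUBIC)[:600*1])
z=cv2.resize(i1[45:245,200:340],None,fx=3,fy=3,interpolation=cv2.INTER_CUBIC); cv2.imwrite('pics/w1z.png',z)
E
```

```text
cam in tool [ 0.066 -0.    -0.162]
block ((432.4926452636719, 295.67242431640625), (55.2181396484375, 45.215911865234375), 2.5700199604034424) [176  46] [221  86]
[[0.4056, 0.3151], [0.4599, 0.3164], [0.4634, 0.2786], [0.4077, 0.2725]]
```

View pics/w1z.png

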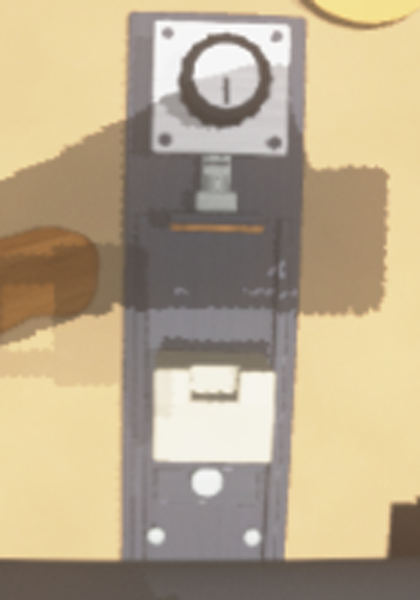

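```bash
python3 - <<'E'
from h import *
_,c1=load('w1');_,c2=load('w2'); ct=get_calibration('top')
f=lambda a,b,z:onz('wrist',c1,200+a/3,45+b/3,z)
q=[f(*p,.066) for p in((153,367),(274,369),(272,461),(154,461))]
for p in q: print('rear corner',p.round(4))
for a,b in((0,1),(1,2),(2,3),(3,0)):
    d=(q[b]-q[a])[:2]; print(np.linalg.norm(d).round(4),np.degrees(np.arctan2(d[1],d[0])).round(1))
# bed edges (table clamp base edges) for direction, z~0.012
for A,B in(((131,15),(122,555)),((305,18),(286,555))):
    a,b=f(*A,.012),f(*B,.012); d=b-a; print('edge',a.round(4),b.round(4),np.degrees(np.arctan2(d[1],d[0])).round(2))
def tri(*L):
    M=np.zeros((3,3));v=np.zeros(3)
    for o,d in L:
        d=d/np.linalg.norm(d);P=np.eye(3)-np.outer(d,d);M+=P;v+=P@o
    return np.linalg.solve(M,v)
r1=ray('wrist',c1,200+226/3,45+72/3); r2=ray('wrist',c2,90+728/3,472/3)
rt=ray('top',ct,160+415/4.4,170+100/4.4)
print('knob',tri(r1,r2),tri(r1,r2,rt),tri(r1,rt))
for h in (.045,.055): print('boxcorners',h,[f(*p,h)[:2].round(4).tolist() for p in((153,20),(290,24),(290,153),(152,152))])
for h in(.05,.055): print('jaw',h,f(171,229,h).round(4),f(264,231,h).round(4))
E
```

```text
rear corner [0.5004 0.0093 0.066 ]
rear corner [ 0.5528 -0.0076  0.066 ]
rear corner [ 0.5403 -0.0495  0.066 ]
rear corner [ 0.4876 -0.0332  0.066 ]
0.0551 -17.9
0.0437 -106.7
0.0551 162.9
0.0444 73.3
edge [0.5393 0.1761 0.012 ] [ 0.4493 -0.0944  0.012 ] -108.39
edge [0.623  0.1504 0.012 ] [ 0.5353 -0.1212  0.012 ] -107.9
knob [0.56824568 0.12453185 0.08690476] [0.56778126 0.12475615 0.08533339] [0.56903408 0.12560644 0.07538413]
boxcorners 0.045 [[0.5475, 0.1635], [0.6083, 0.144], [0.5901, 0.0846], [0.5285, 0.1032]]
boxcorners 0.055 [[0.5471, 0.1615], [0.6064, 0.1424], [0.5886, 0.0845], [0.5285, 0.1026]]
jaw 0.05 [0.5264 0.0661 0.05  ] [0.5673 0.053  0.05  ]
jaw 0.055 [0.5264 0.0663 0.055 ] [0.5668 0.0533 0.055 ]
```

Every measurement fits: block top 55x45 mm at (0.4325,0.2957) with yaw about 3°, rear top 55x44 mm, jaw gap 62 mm, bed direction about -108.2°. Now to grasp the block.

```bash
python3 -m crank '[[1,-0.06,0.25,0,0.02],[1,-0.12,0.5,-0.2,0.04],[1,-0.185,0.756,-0.5,0.056],[1,-0.185,0.756,-0.8,0.056],[1,-0.185,0.756,-0.8,0.056]]'
python3 - <<'E'
from h import *
save('w3'); s=get_state(); print(s['position'],s['tool_rot'],s['torque'])
im,c=load('w3')
hsv=cv2.cvtColor(im,cv2.COLOR_BGR2HSV)
print(proj('wrist',c,np.array([.4325,.2957,.054])))
E
```

```text
time: 3.32
position: [0.4296, 0.2964, 0.1389]
tool_rot: [-2.155, -2.282, 0.011]
ft_force: [-0.3, -0.1, 0.8]
grip_width: 1.002
grip_force: 0.0
[0.43039385 0.29661073 0.13950443] [-2.15629102 -2.28147792  0.00854362] [-0.02910791 -0.07340453 -0.0174537 ]
[260.20175811 191.79013028]
```

```bash
python3 -m crank '[[1,0.01,0,-0.25,0],[1,0.01,0,-0.5,0],[1,0.01,0,-0.59,0],[1,0.01,0,-0.59,0],[1,0.01,0,-0.59,0]]'
python3 -m crank '[[0,0,0,0,0],[0,0,0,0,0],[0,0,0,0,0],[0,0,0,0,0],[0,0,0,0,0]]' 20
python3 -m crank '[[0,0,0,0,0],[0,0,0,0.1,0],[0,0,0,0.2,0],[0,0,0,0.4,0],[0,0,0,0.4,0]]' 20
```

```text
time: 4.0
position: [0.4354, 0.2995, 0.027]
tool_rot: [2.156, 2.283, 0.006]
ft_force: [0.2, -0.0, -0.9]
grip_width: 0.999
grip_force: 0.0
time: 4.62
position: [0.4333, 0.2987, 0.0247]
tool_rot: [2.156, 2.285, -0.001]
ft_force: [-1.1, -0.6, 2.6]
grip_width: 0.643
grip_force: 19.9
time: 5.25
position: [0.4358, 0.3006, 0.1088]
tool_rot: [2.154, 2.282, 0.011]
ft_force: [0.0, 0.2, -1.8]
grip_width: 0.642
grip_force: 19.9
```

```bash
python3 -m crank '[[0,0.05,-0.1,0.15,-0.01],[0,0.15,-0.35,0.3,-0.03],[0,0.25,-0.6,0.3,-0.05],[0,0.4,-0.85,0.3,-0.059],[0,0.4,-0.9,0.3,-0.059]]'
python3 -m crank '[[0,0.05,-0.2,0,0],[0,0.1,-0.44,0,0],[0,0.1,-0.44,0,0],[0,0.1,-0.44,0,0],[0,0.1,-0.44,0,0]]'
python3 - <<'E'
from h import *
save('w4'); s=get_state(); print(s['position'],s['tool_rot'],s['torque'])
E
```

```text
time: 5.88
position: [0.5152, 0.1131, 0.1642]
tool_rot: [2.547, 1.837, -0.001]
ft_force: [0.3, 0.8, -1.8]
grip_width: 0.639
grip_force: 19.9
time: 6.5
position: [0.533, 0.0327, 0.1646]
tool_rot: [-2.537, -1.852, -0.0]
ft_force: [-1.4, 0.1, -1.7]
grip_width: 0.641
grip_force: 19.9
[0.53306346 0.03251652 0.16462124] [-2.53761173e+00 -1.85163754e+00 -2.85781642e-04] [ 0.01781982 -0.05093837  0.02649948]
```

View pics/w4.png

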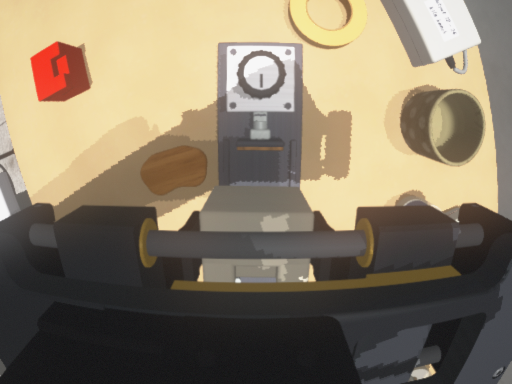

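```bash
python3 - <<'E'
from h import *
im,c=load('w4'); yb=np.array([.95,-.3123])
for n,u,v,z in(('knob',261,74,.085),('jawL',237,148,.055),('jawR',283,148,.055),('c1',228,47,.052),('c2',299,46,.052),('c3',294,110,.052),('c4',228,110,.052),('railL',233,160,.019),('railR',293,160,.019),('baseL',218,150,.01),('baseR',303,150,.01)):
    p=onz('wrist',c,u,v,z); print(n,p.round(4),(p[:2]@yb).round(4))
E
```

```text
knob [0.5666 0.125  0.085 ] 0.4992
jawL [0.5267 0.0707 0.055 ] 0.4783
jawR [0.5669 0.0579 0.055 ] 0.5205
c1 [0.5477 0.1631 0.052 ] 0.4694
c2 [0.6102 0.1447 0.052 ] 0.5345
c3 [0.5872 0.0883 0.052 ] 0.5303
c4 [0.5296 0.1066 0.052 ] 0.4698
railL [0.5152 0.0567 0.019 ] 0.4717
railR [0.5752 0.0376 0.019 ] 0.5347
baseL [0.5022 0.071  0.01  ] 0.4549
baseR [0.5894 0.0431 0.01  ] 0.5464
```

```bash
python3 -m crank '[[0,0.02,0,-0.2,-0.001],[0,0.02,0,-0.4,-0.001],[0,0.02,0,-0.5,-0.001],[0,0.02,0,-0.5,-0.001],[0,0.02,0,-0.5,-0.001]]'
python3 -m crank '[[0,0,0,-0.04,0],[0,0,0,-0.08,0],[0,0,0,-0.11,0],[0,0,0,-0.125,0],[0,0,0,-0.125,0]]'
```

```text
time: 7.18
position: [0.5387, 0.0311, 0.0661]
tool_rot: [2.545, 1.84, 0.003]
ft_force: [0.0, -0.0, -1.0]
grip_width: 0.643
grip_force: 19.9
time: 7.8
position: [0.5372, 0.0307, 0.0393]
tool_rot: [-2.546, -1.84, 0.001]
ft_force: [0.5, 0.2, -3.0]
grip_width: 0.637
grip_force: 19.9
```

```bash
python3 -m crank '[[0,0,0,-0.006,0],[0,0,0,-0.01,0],[0,0,0,-0.01,0]]'
python3 -m crank '[[0,0,0,-0.004,0],[0,0,0,-0.006,0],[0,0,0,-0.006,0]]'
```

```text
time: 8.18
position: [0.5375, 0.0307, 0.0376]
tool_rot: [2.546, 1.84, 0.0]
ft_force: [-0.1, -0.1, -1.9]
grip_width: 0.641
grip_force: 19.9
time: 8.55
position: [0.5376, 0.0307, 0.0367]
tool_rot: [2.546, 1.84, 0.0]
ft_force: [-1.1, -0.5, 1.2]
grip_width: 0.639
grip_force: 19.9
```

```bash
python3 -m crank '[[0,0,0,-0.003,0],[0.75,0,0,-0.003,0],[0.8,0,0,0,0],[1,0,0,0,0],[1,0,0,0,0]]'
python3 -m crank '[[1,0,0,0.1,0],[1,0,0,0.35,0],[1,0,0,0.7,0],[1,0,-0.3,0.8,0],[1,0,-0.5,0.8,0]]'
python3 - <<'E'
from h import *
save('w5'); im,c=load('w5'); s=get_state(); print(s['position'],s['tool_rot'],s['torque'],s['time'])
b,_=snap('side','s5.png'); b=b[:,:,::-1]
cv2.imwrite('pics/v5.png',np.hstack([cv2.resize(im[40:240,170:350],(360,400)),cv2.resize(b[165:230,225:325],(400,260)).repeat(1,0) if 0 else cv2.resize(b[155:255,225:325],(400,400))]))
E
```

```text
time: 9.18
position: [0.5374, 0.0307, 0.0363]
tool_rot: [2.546, 1.84, 0.0]
ft_force: [0.3, 0.5, -0.0]
grip_width: 0.942
grip_force: 0.0
time: 9.8
position: [0.5395, -0.0711, 0.2012]
tool_rot: [2.541, 1.837, 0.007]
ft_force: [0.5, -0.5, -0.9]
grip_width: 0.996
grip_force: 0.0
[ 0.53821549 -0.07909547  0.19948838] [ 2.54794441e+00  1.82489195e+00 -3.97964783e-04] [-4.21791261e-01 -7.64343501e-02 -3.66937226e-04] 9.85
```

View pics/v5.png

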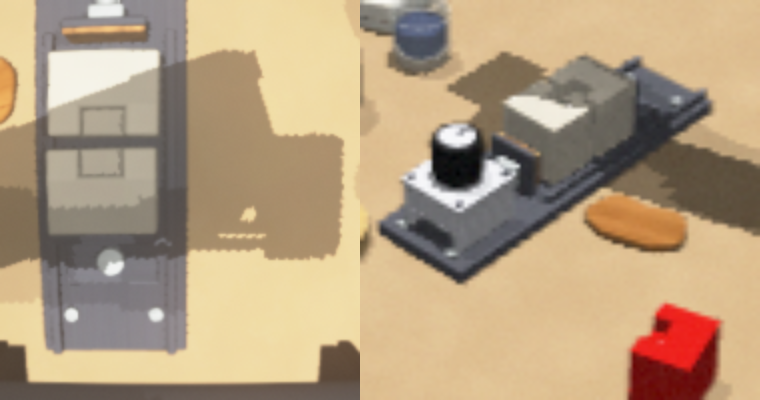

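The loose half stands flat between the rails, notch facing the rear half, aligned, with about a 6 mm gap and the cork jaw close behind it. Now the knob, starting from a yaw of about +82° so there is plenty of clockwise travel.

```bash
python3 -m crank '[[1,0.05,0.25,0,0.028],[1,0.1,0.5,0,0.056],[1,0.15,0.75,0,0.084],[1,0.15,0.97,0,0.112],[1,0.15,0.97,0,0.14]]'
python3 -m crank '[[1,0,0,0,0.028],[1,0,0,0,0.056],[1,0,0,-0.1,0.084],[1,0,0,-0.2,0.112],[1,0,0,-0.3,0.138]]'
python3 -m crank '[[1,0,0,0,0],[1,0,0,0,0]]'
python3 -c "
from h import *
s=get_state(); print(s['position'],s['tool_rot'],s['torque'],s['joint_positions'])"
```

```text
time: 10.52
position: [0.5662, 0.1314, 0.1979]
tool_rot: [-1.5, -2.76, -0.005]
ft_force: [-0.3, 0.2, -0.4]
grip_width: 1.001
grip_force: 0.0
time: 11.15
position: [0.5674, 0.1254, 0.137]
tool_rot: [0.216, 3.133, 0.0]
ft_force: [-0.5, 0.1, 0.4]
grip_width: 0.999
grip_force: 0.0
time: 11.4
position: [0.5679, 0.1253, 0.1377]
tool_rot: [0.229, 3.132, 0.001]
ft_force: [-0.7, 0.4, 0.3]
grip_width: 0.997
grip_force: 0.0
[0.56786287 0.12525431 0.13769395] [2.28673367e-01 3.13190521e+00 9.89331912e-04] [ 0.10769749 -0.1377669   0.01401977] [ 0.55275141  0.39422406 -0.99347993  1.7086178   0.34878004  1.22826348
  0.90032576]
```

```bash
python3 -m crank '[[1,0,0,-0.15,0],[1,0,0,-0.3,0],[1,0,0,-0.38,0],[1,0,0,-0.395,0],[1,0,0,-0.395,0]]'
python3 -m crank '[[0.55,0,0,0,0],[0.4,0,0,0,0],[0.4,0,0,0,0],[0.4,0,0,0,0],[0.4,0,0,0,0]]' 5
python3 -c "
from h import *
s=get_state(); print(s['position'],s['tool_rot'],s['torque'],s['grip_width'])"
```

```text
time: 12.02
position: [0.5681, 0.1251, 0.0584]
tool_rot: [0.225, 3.132, 0.001]
ft_force: [-0.4, 0.2, 0.0]
grip_width: 0.999
grip_force: 0.0
time: 12.65
position: [0.5674, 0.1246, 0.0574]
tool_rot: [0.225, 3.133, 0.0]
ft_force: [0.0, -0.1, -0.4]
grip_width: 0.52
grip_force: 0.0
[0.56744691 0.12464192 0.05740279] [2.25142938e-01 3.13347513e+00 1.05949194e-04] [ 0.11121116 -0.11549465  0.00704622] 0.5200071472263561
```

```bash
cat > t.py <<'E'
from bench import get_state; import numpy as np
s=get_state(); r=s['tool_rot']; y=(2*np.arctan2(r[1],r[0])-np.pi/2+np.pi)%(2*np.pi)-np.pi
print('YAW %.3f Mz %.3f w %.3f g %.1f'%(y,s['torque'][2],s['grip_width'],s['grip_force']),np.round(s['ft_force'],1),np.round(s['position'],4),s['time'],'q7 %.2f'%s['joint_positions'][6])
E
python3 -m crank '[[0,0,0,0,0],[0,0,0,0,0],[0,0,0,0,0],[0,0,0,0,0]]' 45 >/dev/null; python3 t.py
python3 -m crank '[[0,0,0,0,-0.01],[0,0,0,0,-0.02],[0,0,0,0,-0.03],[0,0,0,0,-0.04],[0,0,0,0,-0.05]]' >/dev/null; python3 t.py
```

```text
YAW 1.428 Mz 0.013 w 0.450 g 45.0 [ 1.2  3.5 -1.2] [0.5675 0.1255 0.0575] 13.15 q7 0.84
YAW 1.112 Mz 0.215 w 0.448 g 45.0 [ 0.9  3.8 -1. ] [0.5675 0.1254 0.0575] 13.775 q7 0.56
```

```bash
for i in 1; do python3 -m crank '[[0,0,0,0,-0.01],[0,0,0,0,-0.02],[0,0,0,0,-0.03],[0,0,0,0,-0.04],[0,0,0,0,-0.05]]' >/dev/null; python3 t.py; done
python3 -m crank '[[0,0,0,0,-0.008],[0,0,0,0,-0.016],[0,0,0,0,-0.024]]' >/dev/null; python3 t.py
python3 -m crank '[[0,0,0,0,-0.008],[0,0,0,0,-0.016],[0,0,0,0,-0.024]]' >/dev/null; python3 t.py
```

```text
YAW 0.798 Mz 0.179 w 0.453 g 45.0 [ 0.8  4.  -0. ] [0.5674 0.1252 0.0575] 14.4 q7 0.27
YAW 0.648 Mz 0.144 w 0.448 g 45.0 [ 1.2  2.4 -0.9] [0.5674 0.1251 0.0575] 14.775 q7 0.13
YAW 0.497 Mz 0.187 w 0.450 g 45.0 [ 1.   3.2 -0.9] [0.5673 0.125  0.0575] 15.15 q7 -0.01
```

```bash
python3 -m crank '[[0,0,0,0,-0.008],[0,0,0,0,-0.016]]' >/dev/null; python3 t.py
python3 -m crank '[[0,0,0,0,-0.008],[0,0,0,0,-0.016]]' >/dev/null; python3 t.py
python3 -m crank '[[0,0,0,0,-0.008]]' >/dev/null; python3 t.py
python3 -m crank '[[0,0,0,0,-0.008]]' >/dev/null; python3 t.py
```

```text
YAW 0.396 Mz 0.126 w 0.449 g 45.0 [ 0.8  2.3 -0.5] [0.5672 0.125  0.0575] 15.4 q7 -0.10
YAW 0.296 Mz 0.206 w 0.445 g 45.0 [ 0.5  3.1 -0.9] [0.5672 0.125  0.0574] 15.65 q7 -0.20
YAW 0.245 Mz 0.250 w 0.450 g 45.0 [-0.3  2.2  0.4] [0.5671 0.125  0.0574] 15.775 q7 -0.24
YAW 0.195 Mz 0.201 w 0.449 g 45.0 [ 1.5  1.8 -0.4] [0.5671 0.1249 0.0574] 15.9 q7 -0.29
```

```bash
python3 -m crank '[[0,0,0,0,-0.008]]' >/dev/null; python3 t.py
python3 -m crank '[[0,0,0,0,-0.008]]' >/dev/null; python3 t.py
```

```text
YAW 0.145 Mz 0.221 w 0.450 g 45.0 [ 0.1  3.5 -0.9] [0.5671 0.1249 0.0574] 16.025 q7 -0.34
YAW 0.095 Mz 0.244 w 0.447 g 45.0 [-0.9  2.4 -1. ] [0.567  0.1249 0.0574] 16.15 q7 -0.38
```

```bash
python3 -m crank '[[0,0,0,0,-0.008]]' >/dev/null; python3 t.py
python3 -m crank '[[0,0,0,0,-0.008]]' >/dev/null; python3 t.py
python3 -m crank '[[0,0,0,0,-0.008]]' >/dev/null; python3 t.py
python3 -m crank '[[0,0,0,0,-0.008]]' >/dev/null; python3 t.py
```

```text
YAW 0.044 Mz 0.243 w 0.452 g 45.0 [-0.1  1.2 -0.7] [0.567  0.1249 0.0574] 16.275 q7 -0.43
YAW -0.006 Mz 0.343 w 0.451 g 45.0 [-0.   1.   0.4] [0.567  0.1248 0.0575] 16.4 q7 -0.48
YAW -0.056 Mz 0.360 w 0.450 g 45.0 [-0.3  1.7  1.3] [0.5669 0.1247 0.0574] 16.525 q7 -0.52
YAW -0.106 Mz 0.467 w 0.451 g 45.0 [-0.6  2.1  1. ] [0.5669 0.1246 0.0574] 16.65 q7 -0.57
```

```bash
python3 -m crank '[[0,0,0,0,-0.006]]' >/dev/null; python3 t.py
python3 -m crank '[[0,0,0,0,-0.006]]' >/dev/null; python3 t.py
```

```text
YAW -0.144 Mz 0.458 w 0.450 g 45.0 [-0.5  1.4  1.7] [0.5669 0.1246 0.0574] 16.775 q7 -0.60
YAW -0.183 Mz 0.016 w 0.452 g 45.0 [-1.2  4.5  0.3] [0.567  0.1252 0.0575] 16.9 q7 -0.64
```

The torque climbed to 0.46 and then dropped to about 0 within 0.04 rad, at 1.6 rad in all. That is the first click, so I stop and let go.

```bash
python3 -m crank '[[0,0,0,0,0]]' >/dev/null; python3 t.py
python3 -m crank '[[0.6,0,0,0,0],[0.8,0,0,0,0],[1,0,0,0,0],[1,0,0,0,0],[1,0,0,0,0]]'
python3 -m crank '[[1,0,0,0.2,0],[1,0,0,0.45,0],[1,0,-0.1,0.7,0],[1,0,-0.5,0.7,0],[1,0,-0.9,0.7,0]]'
python3 -m crank '[[1,0,0,0,-0.02],[1,0,0,0,-0.02],[1,0,0,0,-0.02]]'
python3 - <<'E'
from h import *
save('w6'); im,c=load('w6')
b,_=snap('side','s6.png'); b=b[:,:,::-1]
cv2.imwrite('pics/v6.png',np.hstack([cv2.resize(im[40:240,170:350],(360,400)),cv2.resize(b[155:255,225:325],(400,400))]))
E
```

```text
YAW -0.182 Mz -0.035 w 0.449 g 45.0 [-4.5  2.3  2.7] [0.5667 0.1249 0.0574] 17.025 q7 -0.64
time: 17.65
position: [0.5675, 0.1245, 0.0574]
tool_rot: [2.413, 2.011, 0.0]
ft_force: [-1.1, -0.7, -0.8]
grip_width: 0.933
grip_force: 0.0
time: 18.27
position: [0.5679, -0.0214, 0.1986]
tool_rot: [2.409, 2.012, 0.002]
ft_force: [1.1, -1.4, -0.4]
grip_width: 1.0
grip_force: 0.0
time: 18.65
position: [0.5674, -0.0189, 0.1975]
tool_rot: [-2.531, -1.861, -0.001]
ft_force: [-0.5, 1.2, -0.4]
grip_width: 1.004
grip_force: 0.0
```

View pics/v6.png

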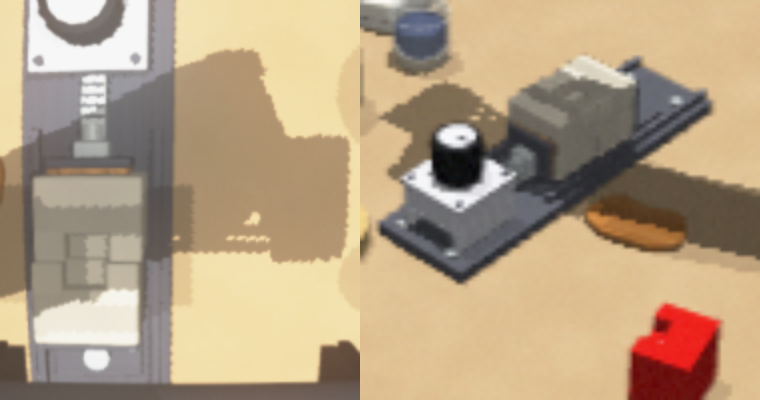

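The two halves stand square and closed, with the jaw's cork against the front half. The knob is free, and the rib and jar are where they were.

```bash
python3 -c "
from bench import close_job; print(close_job())"
```

```text
the job is handed in; nothing more can be done
None
```

The job is handed in: the loose half stands in the bed with its notch to the rear half, and the knob was turned about 1.6 rad clockwise, stopped at the first click and let go. The halves look closed in the last pictures, but I judged the click from the torque drop and could not measure the pressing force.

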